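# Roll the sample drum up to the gauge stop

### The job

Push the orange-banded sample drum up its lane of the feed ramp, over the crest, until it rests fully home against the red stop plate. Just push it with the fingers, without lifting or carrying it, and stay behind it all the way up so that it does not run loose or roll back down. Leave the blue-banded drum and the other containers where they are, and finish clear of everything.

Things in the scene. Friction and masses are not known exactly. Their poses are not given: they have to be found in the camera images.
- stand: Fixed two-lane feed stand: grey metal ramp with white side rails, red stop plate and white gauge housing at the top. Sizes in mm in its frame: origin on the bench, mid-width; +x up the ramp to the stop (away from the robot), y across, z up. Lanes centred at y = +52 and -52, each 98 wide between rails 6 thick, 12 above the ramp. Ramp climbs 6 degrees from x = -112, z = 14 to the crest.
- lip (a point): Middle of the top edge of the black lip at the ramp's foot (stand frame x = -112, y = 0, z = 20; lip 6 thick, 6 above the ramp). The drums lie against it at the start, centres at x = -97, z = 46.
- crest (a point): Middle of the ramp's crest line (stand frame x = 50, y = 0, z = 31). A drum on it has its centre at z = 61. Below it a drum rolls back to the lip when let go; past it the darker seat falls 10 degrees to the stop, so there the drum stays.
- stop (a point): Middle of the top edge of the red stop plate's face (stand frame x = 105, y = 0, z = 72; the housing behind it is 70 high and reaches x = 186). A drum fully home has its centre at x = 75, z = 57.
- drum_orange: Sealed steel sample drum with an orange band and orange end caps, a cylinder 60 in diameter and 90 long (about 0.3 to 0.55 kg), lying across one of the two lanes (either one), at the start against the lip at the foot. Origin: its centre; y is its long axis (parallel to the stand's y); x and z turn as it rolls.
- drum_blue: The same drum with a blue band and caps, lying in the other lane against the lip. Origin: its centre. Stays there.
- bottle: White bottle with orange cap, 60 in diameter, 160 high, standing on the bench beside the stand. Origin: centre of its underside. Stays there.
- jar: Amber jar with black lid, 56 in diameter, 70 high, standing beside the stand. Origin: centre of its underside. Stays there.
- cup: Blue open cup, 70 in diameter, 80 high, standing beside the stand. Origin: centre of its underside. Stays there.
There are look-alikes about, which are no part of the job. What is shaped like the drum_orange but green or turquoise is not meant.

How it is judged:
On the way:
1. the orange drum is pushed up the middle of the ramp, touched by the robot and rolling or sliding on the stand (x of drum_orange in the frame of stand between -0.05 and 0.04 m and contact force between any of the fingers, the arm and drum_orange above 0.05 N and contact force between drum_orange and stand above 0.3 N), for 0.05 s.
At the end, for the whole second after the job is handed in: The orange drum rests in its lane against the red stop: centre within about 4 mm of home (x 71 to 80 mm, z 52 to 62 in the stand's frame) and 10 mm of the lane's middle, axis within 0.06 rad of the stand's y. The blue drum is within 15 mm, bottle, jar and cup within 30 mm of their starts (x of drum_orange in the frame of stand between 0.071 and 0.08 m and z of drum_orange in the frame of stand between 0.052 and 0.062 m and angle between the y axis of drum_orange and the y axis of stand, either way round below 0.06 rad and linear speed of drum_orange below 0.02 m/s and (y of drum_orange in the frame of stand between 0.042 and 0.062 m or y of drum_orange in the frame of stand between -0.062 and -0.042 m) and distance of drum_blue from where it was at the start of the episode below 0.015 m and distance of each of bottle, jar, cup from where it was at the start of the episode below 0.03 m); the robot touches nothing.
It fails at once if the orange drum is lifted off the ramp (more than about 12 mm) (z of drum_orange in the frame of stand above 0.074 m or (x of drum_orange in the frame of stand below -0.02 m and z of drum_orange in the frame of stand above 0.067 m)).
It fails at once if the orange drum runs loose on the ramp, untouched and faster than 0.15 m/s (rolled back or flicked) (x of drum_orange in the frame of stand between -0.085 and 0.04 m and linear speed of drum_orange above 0.15 m/s and not (contact force between any of the fingers, the arm and drum_orange above 0.01 N)).
It fails at once if the blue drum is pushed out of its place (more than 15 mm) (distance of drum_blue from where it was at the start of the episode above 0.015 m).
It fails at once if the bottle, jar or cup is shifted more than 30 mm or tipped over (distance of any of bottle, jar, cup from where it was at the start of the episode above 0.03 m or angle between any of bottle, jar, cup's own z axis and vertical above 0.4 rad).
It also fails if it takes over 48 s, if anything falls off the work surface, if the arm or the gripper's body presses on something with over 40 N, if the wrist force passes 120 N, or if a joint passes its speed limit or range.

### The arm

A 6-joint arm with a two-finger parallel gripper is mounted at the origin on the work surface. World frame = base frame: x ahead of the robot, y to its left, z up, the work surface at z = 0. Lengths are in m, angles in rad, forces in N, time in s.
With the tool pointing down it reaches from about 0.35 to 0.85 m from the base axis. Payload 8.1 kg.
Tool frame: the origin (TCP) lies between the finger pads; the fingertips stand 8 mm ahead of it and the grasp point (between the pads) lies 11 mm behind it (robot.tip_reach is the y of the fingertips in the tool frame, in m); y points along the fingers, z is the direction in which the jaws open and shut, and the axes are right-handed (so a half turn about y gives the same grasp; the last joint's range is limited). The gripper opens to 93 mm and grips with 3 to 60 N. Pads are 15 mm wide; open, the fingers measure 128 mm over their backs; the gripper's body (75 mm by 188 mm) begins 65 mm behind the grasp point.
Start: joints at [-1.261, 0.13, 1.488, -0, 1.523, -0.085], TCP at [0.231, -0.554, 0.227] pointing down, gripper open.
Joint ranges: [-2.96, 2.96], [-0.89, 2.26], [0.02, 2.5], [-1.34, 4.48], [0, 2.73], [-2.66, 2.66]. Speed limits (rad/s): [2.39, 2.39, 2.79, 3.14, 3.14, 3.14].

### API

Orientations are given as a rotation vector (axis times angle).
In Python, from plant import robot gives the robot as it stands.
- The arm moves only by the tool carry_out, never from a script. Its argument "increments" is a list of rows, each an object with "linear": the shift along the tool's x, y, z in m, a list of three; "yaw": the turn about the tool's y in rad. A call has 1 to 5 rows; each row is the pose to reach, as a shift and turn from the pose measured when the call began, along the tool's axes at that moment; what a row does not reach only later rows make up. A row lasts 1/8 s, in which the tool goes at most 62.5 mm and 10.7 degrees, less where a joint would pass 70% of its speed; a pose out of reach is approached as far as the arm can. A call with a gripper value outside its range is refused whole. "gripper" is the opening, from 0 (shut) to 1 (fully open), set as the call begins (left out, the last holds). The fingers move at their own pace and stop on an object; "newtons" is the grip in N (left out, the last holds). Time passes only in rows, so rows that repeat a pose let the fingers close. It gives the time, the measured TCP pose, the force and the opening at its end, in the units of the state.
- robot.read_state(): the state, without advancing time (a new reading comes with each control period).
- robot.read_camera(name): name is "scene" or "top"; returns the picture (420x560x3 uint8, blue, green, red); there is no depth.
- robot.camera_params(name): a dict with "fov_y" (degrees; the focal length in pixels is half the picture's height over the tangent of half this angle, whatever the lens; pixels are square), "cx", "cy" (the principal point, pixels), "k1" (the pictures are not rectified: a ray, as slopes to the right and down, at radius r is drawn at 1 + k1 r^2 times it, then the intrinsics apply), "R" (3x3) and "t" (3): a world point X has camera coordinates R X + t. Camera axes: x right, y down, z forward; pixel columns grow to the right and rows downward; lengths in m; the calibration is good to about 2 mm. A picture is of the moment at which its call begins. camera_params takes no time and is no camera call.
- robot.close_job(): hands the job in, once; it reports no verdict.
The state is a dict: "t": time; "q": joint angles; "dq": joint speeds; "joint_torque": joint torques, N m; "tool_pos": TCP position; "orientation": TCP orientation; "force": force on the tool from outside, world axes, zero at the start; "wrist_torque": the same for the moment, N m; "opening": finger opening in m.
Only numpy, scipy, OpenCV 4.12 (cv2) and the standard library are available. Lean on these libraries where they do the work, as an engineer would, in place of code of your own. Each camera call takes 0.05 s, during which the arm holds its last target.

## Working session

There is one attempt and no reset: what is moved stays moved. The work goes in short steps, Python scripts to look and compute and a tool call to move; the robot and the scene stay as the last step left them, time stands still between calls to the robot, and variables do not carry over. Pictures are saved under pics/ and viewed, and the job is handed in when it is done.

Besides the shell and the picture viewer there is one more tool, called after ">>>" as a command line: name --argument value ..., lists and objects as JSON in quotes. carry_out: Moves the arm, as the interface text tells. Its arguments: {"type":"object","properties":{"increments":{"type":"array","items":{"type":"object","properties":{"linear":{"type":"array","items":{"type":"number"}},"yaw":{"type":"number"}}}},"gripper":{"type":"number"},"newtons":{"type":"number"}},"required":["increments"]}

```bash
ls; mkdir -p pics
python3 - <<'E'
from plant import robot
import cv2
s=robot.read_state()
print({k:s[k] for k in('t','tool_pos','orientation','opening','force')}, robot.tip_reach)
for n in("scene","top"):
    cv2.imwrite(f"pics/{n}0.png",robot.read_camera(n)); print(n,robot.camera_params(n))
E
```

```text
pics
{'t': 0.0, 'tool_pos': array([ 0.23063745, -0.55331329,  0.2256049 ]), 'orientation': array([-0.4011641 ,  2.00664872, -2.00300003]), 'opening': 0.0931012254966901, 'force': array([-0.08318467, -0.05666733, -0.98160526])} 0.008
scene {'fov_y': 46.85809854989821, 'cx': 280.2164374209979, 'cy': 202.92017579182922, 'k1': 0.048514936462167674, 'R': array([[-0.67788591,  0.73488252, -0.02045435],
       [ 0.51234401,  0.45228803, -0.73002682],
       [-0.52723269, -0.50535456, -0.68311234]]), 't': array([ 0.36567244, -0.25095615,  1.26938977])}
top {'fov_y': 55.93049103427974, 'cx': 280.7052192106883, 'cy': 211.0357978314503, 'k1': -0.0957602970397267, 'R': array([[ 1.01274698e-02, -9.99947401e-01,  1.62153894e-03],
       [-9.83874051e-01, -1.02542498e-02, -1.78568480e-01],
       [ 1.78575716e-01,  2.13056802e-04, -9.83926150e-01]]), 't': array([0.03531395, 0.56166314, 0.91104267])}
```

View pics/scene0.png

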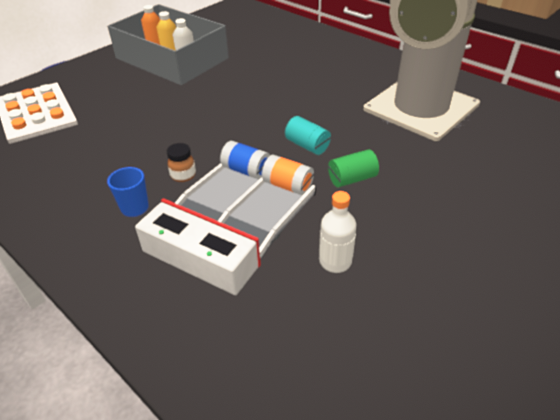

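View pics/top0.png

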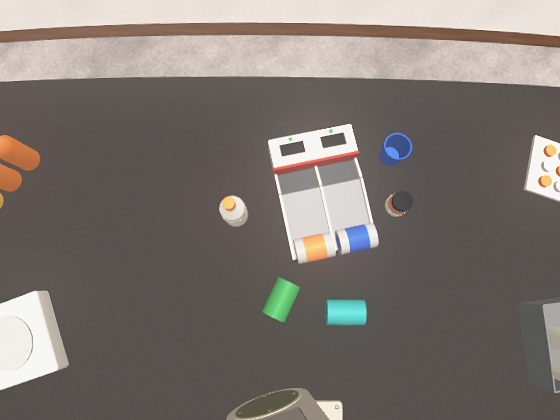

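Orange drum is at about (316,248) top view, in the +y lane; blue is at (357,238). I'll enlarge for the stand fit.

Run:
```python
import cv2
a=cv2.imread("pics/top0.png")[115:270,255:395]; cv2.imwrite("pics/topc.png",cv2.resize(a,None,fx=3.87,fy=3.87,interpolation=cv2.INTER_CUBIC)); print(a.shape)
a=cv2.imread("pics/scene0.png")[130:295,130:330]; cv2.imwrite("pics/scenec.png",cv2.resize(a,None,fx=3.6,fy=3.6,interpolation=cv2.INTER_CUBIC))
```

```text
(155, 140, 3)
```

View pics/topc.png

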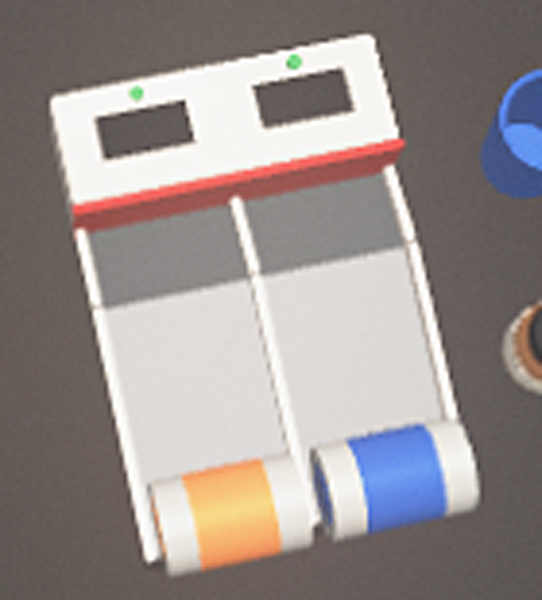

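View pics/scenec.png

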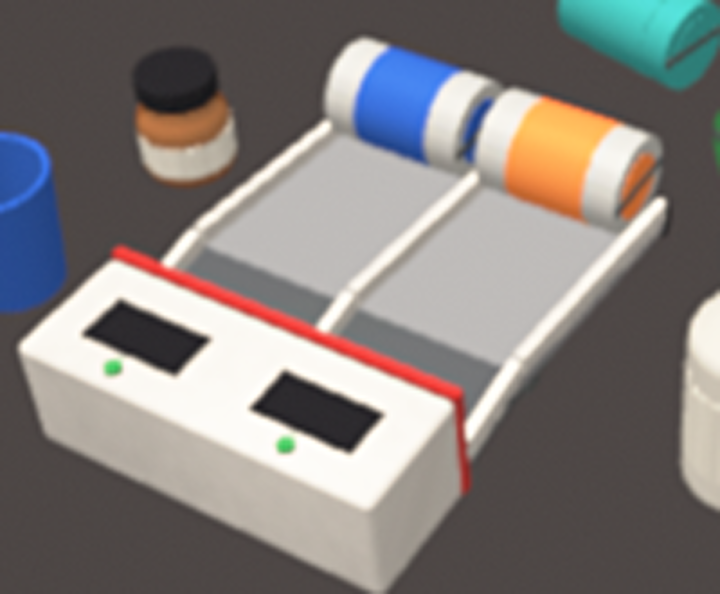

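```bash
cat > h.py <<'E'
import numpy as np
from plant import robot
def proj(n,X):
    c=robot.camera_params(n);X=np.atleast_2d(X)@c["R"].T+c["t"]
    s=X[:,:2]/X[:,2:];r2=(s**2).sum(1,keepdims=True)
    f=210/np.tan(np.radians(c["fov_y"]/2))
    return s*(1+c["k1"]*r2)*f+[c["cx"],c["cy"]]
def S2W(p,P):
    c,s=np.cos(p[2]),np.sin(p[2]);P=np.atleast_2d(P)
    return np.c_[p[0]+c*P[:,0]-s*P[:,1],p[1]+s*P[:,0]+c*P[:,1],P[:,2]]
E
python3 - <<'E'
from h import *
from scipy.optimize import least_squares
T=lambda x,y:(255+(x+.5)/3.87-.5,115+(y+.5)/3.87-.5)
S=lambda x,y:(130+(x+.5)/3.6-.5,130+(y+.5)/3.6-.5)
def pts(W,V): return np.array([[50,104,43],[50,0,43],[50,-104,43],[186,W,70],[186,-W,70],[105,V,72],[105,-V,72]])/1e3
ot=np.array([T(98,303),T(256,273),T(410,241),T(55,100),T(372,37),T(75,216),T(404,152)])
os=np.array([S(518,357),S(352,292),S(200,228),S(378,510),S(20,347),S(463,396),S(118,252)])
def f(p):
    W=S2W(p,pts(p[3],p[4]));return np.concatenate([(proj("top",W)-ot).ravel(),(proj("scene",W)-os).ravel()])
r=least_squares(f,[.55,0,0,107,107]);print(r.x,r.fun.round(1).reshape(-1,2))
p=r.x
for n in("top","scene"): print(n,proj(n,S2W(p,np.array([[-97,52,46],[-97,-52,46],[-97,97,46],[-97,7,46],[-115,0,23]])/1e3)).round(1))
print(S2W(p,np.array([[-97,52,46],[75,52,57],[-140,52,60]])/1e3).round(4), (robot.camera_params("top")["t"]))
E
```

```text
[ 5.78895747e-01 -6.72434804e-02  2.22874226e-01  1.06550114e+02
  1.06864979e+02] [[-0.8  1.3]
 [-0.6  0.5]
 [-0.1  0.3]
 [-2.3 -0.9]
 [-0.8 -1.3]
 [-0.8 -0.2]
 [-0.6 -1.2]
 [ 0.3 -0. ]
 [ 0.1 -0.7]
 [-0.5 -0.1]
 [-2.1 -0.8]
 [-1.3 -0.4]
 [ 0.5 -1.8]
 [ 0.7 -1.7]]
top [[313.2 247.9]
 [354.9 238.7]
 [294.9 251.9]
 [331.3 243.9]
 [334.6 251.3]]
scene [[288.1 174.3]
 [246.  159.6]
 [307.3 181. ]
 [269.5 167.8]
 [271.3 170.5]]
[[ 0.4728 -0.038   0.046 ]
 [ 0.6405  0.      0.057 ]
 [ 0.4309 -0.0475  0.06  ]] [0.03531395 0.56166314 0.91104267]
```

```bash
cat >> h.py <<'E'
from scipy.spatial.transform import Rotation as Ro
P=[.5789,-.0672,.2229]
def W2S(X,p=P):
    c,s=np.cos(p[2]),np.sin(p[2]);d=np.asarray(X)-[p[0],p[1],0];return np.array([c*d[0]+s*d[1],-s*d[0]+c*d[1],d[2]])
def stat():
    s=robot.read_state();R=Ro.from_rotvec(s["orientation"]).as_matrix()
    print("t",round(s["t"],2),"tcp stand mm",(W2S(s["tool_pos"])*1e3).round(1),"force",s["force"].round(1),"open",round(s["opening"],4))
    d=W2S(P[:2]+[0]); Rs=Ro.from_euler("z",-P[2]).as_matrix()@R
    print("tool axes in stand (cols)\n",Rs.round(3)); return s,R,Rs
def to(x,y,z):
    s,R,Rs=stat();g=np.array([x,y,z])/1e3-W2S(s["tool_pos"])
    print("linear",(Rs.T@g).round(4),"yaw to align z||y:",round(np.arctan2(*( [-Rs[0,2],Rs[1,2]])),4))
def unproj(n,u,v,z):
    from scipy.optimize import fsolve
    return fsolve(lambda a:(proj(n,[a[0],a[1],z])[0]-[u,v]),[.5,0])
E
python3 - <<'E'
from h import *
stat()
for n,u,v,z in(("top",228,203,.16),("scene",341,200,.155),("scene",337,258,.01),("top",400,201,.07),("top",281,300,.06),("top",346,312,.06)):
    a=unproj(n,u,v,z);print(n,a.round(3),(W2S([*a,z])*1e3).round(0))
to(-175,52,150)
E
```

```text
t 0.1 tcp stand mm [-447.1 -397.2  225.7] force [ 0.1  0.3 -0.1] open 0.0929
tool axes in stand (cols)
 [[-0.985 -0.     0.171]
 [-0.171  0.002 -0.985]
 [-0.    -1.    -0.002]]
top [0.558 0.155] [ 29. 221. 160.]
scene [0.561 0.159] [ 33. 224. 155.]
scene [0.559 0.16 ] [ 31. 226.  10.]
top [ 0.585 -0.247] [ -33. -177.   70.]
top [0.35  0.038] [-200.  154.   60.]
top [ 0.323 -0.113] [-260.   12.   60.]
t 0.1 tcp stand mm [-447.1 -397.2  225.7] force [ 0.1  0.3 -0.1] open 0.0929
tool axes in stand (cols)
 [[-0.985 -0.     0.171]
 [-0.171  0.002 -0.985]
 [-0.    -1.    -0.002]]
linear [-0.3449  0.0764 -0.3959] yaw to align z||y: -2.9697
```

>>> carry_out --increments '[{"linear":[-0.04,0,-0.045],"yaw":0.04},{"linear":[-0.08,0,-0.09],"yaw":0.08},{"linear":[-0.12,0,-0.13],"yaw":0.12},{"linear":[-0.16,0,-0.17],"yaw":0.172},{"linear":[-0.2,0,-0.21],"yaw":0.172}]' --gripper 0.4 --newtons 20

```text
t: 0.72
tool_pos: [0.3347, -0.2807, 0.2257]
orientation: [-0.234, 2.106, -2.102]
force: [0.9, 0.8, -0.4]
opening: 0.0474
```

```bash
python3 -c "
from h import *
to(-160,52,225)"
```

```text
t 0.72 tcp stand mm [-285.4 -154.3  225.7] force [ 0.9  0.8 -0.4] open 0.0474
tool axes in stand (cols)
 [[-1.    -0.    -0.001]
 [ 0.001  0.002 -1.   ]
 [ 0.    -1.    -0.002]]
linear [-0.1251  0.0011 -0.2064] yaw to align z||y: 3.1403
```

>>> carry_out --increments '[{"linear":[-0.03,0,-0.05]},{"linear":[-0.06,0,-0.1]},{"linear":[-0.095,0,-0.15]},{"linear":[-0.125,0,-0.2]},{"linear":[-0.125,0,-0.206]}]'

```text
$.increments[0]: bad value
```

```bash
python3 -c "
from h import *
import cv2
to(-160,52,100)
for n in('scene','top'):
    im=robot.read_camera(n); im=im[130:330,200:400] ; cv2.imwrite(f'pics/{n}1.png',cv2.resize(im,None,fx=2.9,fy=2.9,interpolation=2))
"
```

```text
t 0.72 tcp stand mm [-285.4 -154.3  225.7] force [ 0.9  0.8 -0.4] open 0.0474
tool axes in stand (cols)
 [[-1.    -0.    -0.001]
 [ 0.001  0.002 -1.   ]
 [ 0.    -1.    -0.002]]
linear [-0.1251  0.1261 -0.2062] yaw to align z||y: 3.1403
```

View pics/top1.png

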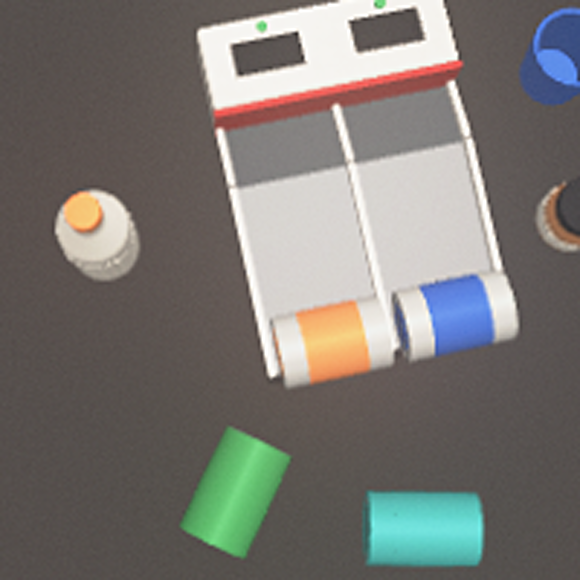

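View pics/scene1.png

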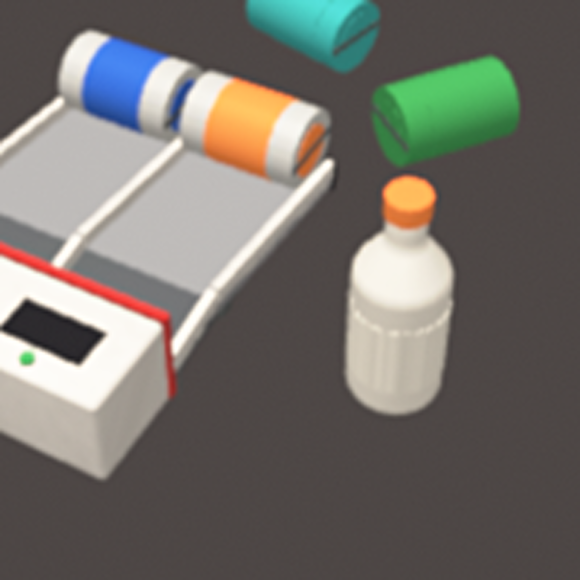

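The call was refused because yaw was missing. The pictures show everything unmoved: orange drum at (333,342) in the top crop, with the green one well behind and to the left at (235,490). I'm sending it again with yaw.

>>> carry_out --increments '[{"linear":[-0.03,0,-0.05],"yaw":0},{"linear":[-0.06,0,-0.1],"yaw":0},{"linear":[-0.095,0,-0.15],"yaw":0},{"linear":[-0.125,0,-0.2],"yaw":0},{"linear":[-0.125,0,-0.206],"yaw":0}]'

```text
t: 1.45
tool_pos: [0.4118, -0.0466, 0.2263]
orientation: [-0.245, 2.102, -2.094]
force: [-0.1, 0.4, 0.4]
opening: 0.0372
```

>>> carry_out --increments '[{"linear":[0,0.05,0],"yaw":0},{"linear":[0,0.1,0],"yaw":0},{"linear":[0,0.125,0],"yaw":0},{"linear":[0,0.125,0],"yaw":0}]'

```text
t: 1.95
tool_pos: [0.4095, -0.0467, 0.099]
orientation: [-0.25, 2.106, -2.095]
force: [0.2, 0.0, -0.2]
opening: 0.0371
```

```bash
python3 -c "
from h import *
import cv2
to(-158,52,47)
for n in('scene','top'):
    im=robot.read_camera(n); im=im[130:330,200:400] ; cv2.imwrite(f'pics/{n}2.png',cv2.resize(im,None,fx=2.9,fy=2.9,interpolation=2))
"
```

```text
t 1.95 tcp stand mm [-160.7   57.4   99. ] force [ 0.2  0.  -0.2] open 0.0371
tool axes in stand (cols)
 [[-1.    -0.004  0.009]
 [-0.009  0.006 -1.   ]
 [ 0.004 -1.    -0.006]]
linear [-0.0029  0.0519  0.0058] yaw to align z||y: -3.1327
```

View pics/top2.png

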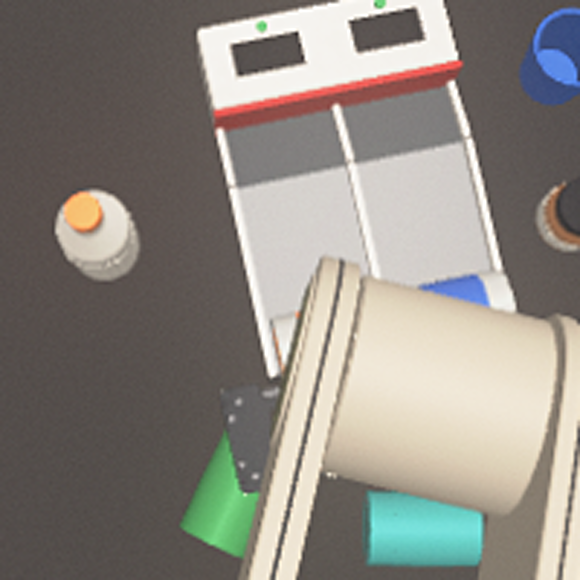

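View pics/scene2.png

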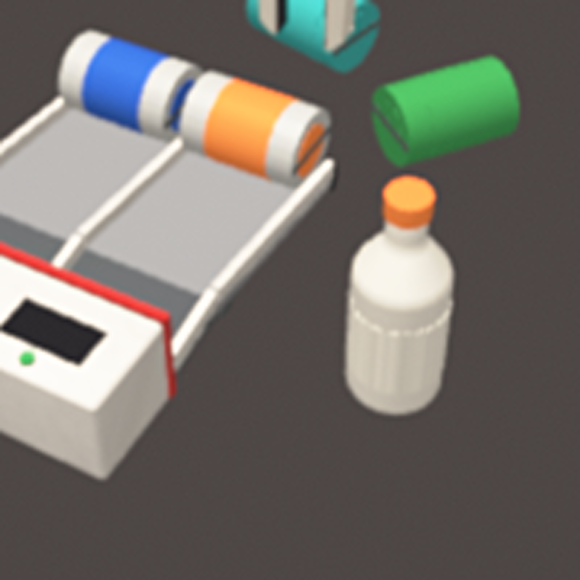

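>>> carry_out --increments '[{"linear":[0,0.018,0.003],"yaw":0.009},{"linear":[-0.002,0.036,0.006],"yaw":0.009},{"linear":[-0.003,0.052,0.006],"yaw":0.009},{"linear":[-0.003,0.052,0.006],"yaw":0.009},{"linear":[-0.003,0.052,0.006],"yaw":0.009}]'

```text
t: 2.68
tool_pos: [0.4169, -0.0521, 0.051]
orientation: [-0.234, 2.106, -2.099]
force: [-0.3, 0.1, 0.4]
opening: 0.0373
```

```bash
python3 -c "
from h import *
import cv2
to(-130,52,47)
for n in('scene',):
    im=robot.read_camera(n); im=im[130:230,200:370] ; cv2.imwrite(f'pics/{n}3.png',cv2.resize(im,None,fx=4.5,fy=4.5,interpolation=2))
"
```

```text
t 2.67 tcp stand mm [-154.7   50.5   51. ] force [-0.3  0.1  0.4] open 0.0373
tool axes in stand (cols)
 [[-1.     0.002 -0.   ]
 [ 0.     0.003 -1.   ]
 [-0.002 -1.    -0.003]]
linear [-0.0247  0.004  -0.0015] yaw to align z||y: 3.1416
```

View pics/scene3.png

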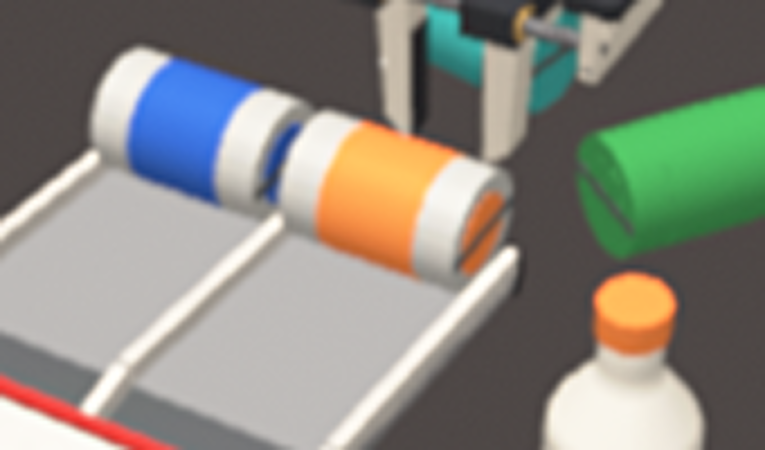

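>>> carry_out --increments '[{"linear":[-0.005,0.004,-0.001],"yaw":0},{"linear":[-0.01,0.005,-0.001],"yaw":0},{"linear":[-0.015,0.005,-0.001],"yaw":0},{"linear":[-0.02,0.004,-0.001],"yaw":0},{"linear":[-0.025,0.004,-0.001],"yaw":0}]'

```text
t: 3.35
tool_pos: [0.4412, -0.0456, 0.0471]
orientation: [-0.234, 2.106, -2.1]
force: [-2.2, -0.2, 2.4]
opening: 0.0371
```

```bash
python3 -c "
from h import *
import cv2
stat()
for n in('scene',):
    im=robot.read_camera(n); im=im[130:230,200:370] ; cv2.imwrite(f'pics/{n}4.png',cv2.resize(im,None,fx=4.5,fy=4.5,interpolation=2))
"
```

```text
t 3.35 tcp stand mm [-129.5   51.5   47.1] force [-2.2 -0.2  2.4] open 0.0371
tool axes in stand (cols)
 [[-1.     0.001  0.   ]
 [-0.     0.003 -1.   ]
 [-0.001 -1.    -0.003]]
```

View pics/scene4.png

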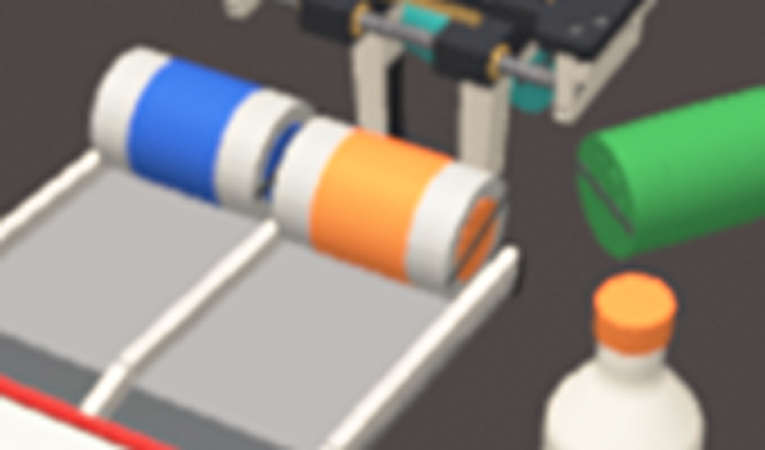

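Contact made, with the drum moved a few mm off the lip (now about (390,205) in the crop) and both fingers centred behind it. I'll continue up the ramp.

>>> carry_out --increments '[{"linear":[-0.006,0,0],"yaw":0},{"linear":[-0.012,-0.001,0],"yaw":0},{"linear":[-0.018,-0.002,0],"yaw":0},{"linear":[-0.024,-0.003,0],"yaw":0},{"linear":[-0.03,-0.003,0],"yaw":0}]'

```text
t: 4.03
tool_pos: [0.4717, -0.0388, 0.0505]
orientation: [-0.233, 2.106, -2.099]
force: [-2.5, -0.7, 1.6]
opening: 0.0368
```

>>> carry_out --increments '[{"linear":[-0.006,0,0],"yaw":0},{"linear":[-0.012,-0.001,0],"yaw":0},{"linear":[-0.018,-0.002,0],"yaw":0},{"linear":[-0.024,-0.003,0],"yaw":0},{"linear":[-0.03,-0.003,0],"yaw":0}]'

```text
t: 4.65
tool_pos: [0.5015, -0.0321, 0.0537]
orientation: [-0.232, 2.105, -2.099]
force: [-2.5, -1.6, 2.3]
opening: 0.0371
```

```bash
python3 -c "
from h import *
import cv2
stat()
for n in('scene',):
    im=robot.read_camera(n); im=im[130:240,180:350] ; cv2.imwrite(f'pics/{n}5.png',cv2.resize(im,None,fx=4.5,fy=4.5,interpolation=2))
"
```

```text
t 4.65 tcp stand mm [-67.7  51.3  53.7] force [-2.5 -1.6  2.3] open 0.0371
tool axes in stand (cols)
 [[-1.     0.003  0.   ]
 [-0.     0.003 -1.   ]
 [-0.003 -1.    -0.003]]
```

View pics/scene5.png

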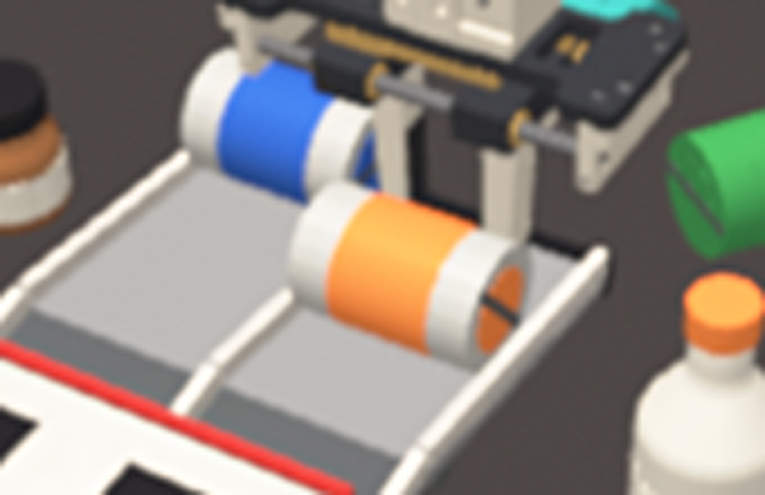

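Drum is at about (410,275), square and on the ramp, and blue hasn't moved. I'll check the height of the gripper's end plate, seen at (250,60) and (595,185), over the blue drum.

```bash
python3 -c "
from h import *
for y in(146,-42):
  for z in(90,110,130): print(y,z,((proj('scene',S2W(P,np.array([[-67,y,z],[-30,y,z]])/1e3))-[180,130])*4.5).round(0).tolist())
"
```

```text
146 90 [[645.0, 227.0], [605.0, 278.0]]
146 110 [[646.0, 191.0], [606.0, 242.0]]
146 130 [[648.0, 153.0], [608.0, 204.0]]
-42 90 [[273.0, 99.0], [228.0, 143.0]]
-42 110 [[270.0, 63.0], [223.0, 107.0]]
-42 130 [[266.0, 26.0], [219.0, 70.0]]
```

It sits at about 120–130 mm, well above the blue drum's top at 76 mm. Continuing.

>>> carry_out --increments '[{"linear":[-0.006,0,0],"yaw":0},{"linear":[-0.012,-0.001,0],"yaw":0},{"linear":[-0.018,-0.002,0],"yaw":0},{"linear":[-0.024,-0.003,0],"yaw":0},{"linear":[-0.03,-0.003,0],"yaw":0}]'

```text
t: 5.32
tool_pos: [0.532, -0.0253, 0.0571]
orientation: [-0.231, 2.105, -2.099]
force: [-1.5, -0.1, 1.6]
opening: 0.0371
```

>>> carry_out --increments '[{"linear":[-0.006,0,0],"yaw":0},{"linear":[-0.012,-0.001,0],"yaw":0},{"linear":[-0.018,-0.002,0],"yaw":0},{"linear":[-0.024,-0.003,0],"yaw":0},{"linear":[-0.03,-0.003,0],"yaw":0}]'

```text
t: 5.95
tool_pos: [0.5617, -0.0186, 0.0604]
orientation: [-0.231, 2.105, -2.099]
force: [-2.2, -0.3, 1.9]
opening: 0.0374
```

```bash
python3 -c "
from h import *
import cv2
stat()
for n in('scene',):
    im=robot.read_camera(n); im=im[130:250,160:330] ; cv2.imwrite(f'pics/{n}6.png',cv2.resize(im,None,fx=4.5,fy=4.5,interpolation=2))
"
```

```text
t 5.95 tcp stand mm [-6.  51.2 60.4] force [-2.2 -0.3  1.9] open 0.0374
tool axes in stand (cols)
 [[-1.     0.004  0.   ]
 [-0.     0.002 -1.   ]
 [-0.004 -1.    -0.002]]
```

View pics/scene6.png

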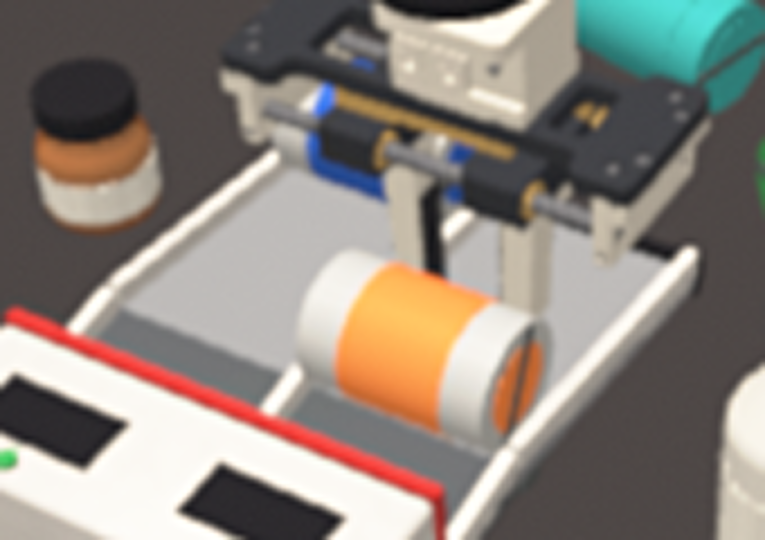

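>>> carry_out --increments '[{"linear":[-0.004,0,0],"yaw":0},{"linear":[-0.008,-0.001,0],"yaw":0},{"linear":[-0.012,-0.001,0],"yaw":0},{"linear":[-0.016,-0.001,0],"yaw":0},{"linear":[-0.02,-0.001,0],"yaw":0}]'

```text
t: 6.62
tool_pos: [0.5825, -0.0139, 0.0617]
orientation: [-0.229, 2.104, -2.098]
force: [-0.1, -0.5, -0.9]
opening: 0.0371
```

>>> carry_out --increments '[{"linear":[-0.004,0,0],"yaw":0},{"linear":[-0.008,0,0],"yaw":0},{"linear":[-0.012,0.001,0],"yaw":0},{"linear":[-0.015,0.002,0],"yaw":0},{"linear":[-0.015,0.002,0],"yaw":0}]'

```text
t: 7.25
tool_pos: [0.5972, -0.0105, 0.0595]
orientation: [-0.229, 2.104, -2.098]
force: [-0.0, -0.5, -0.1]
opening: 0.0369
```

```bash
python3 -c "
from h import *
import cv2
stat()
for n in('scene',):
    im=robot.read_camera(n); im=im[130:250,160:330] ; cv2.imwrite(f'pics/{n}7.png',cv2.resize(im,None,fx=4.5,fy=4.5,interpolation=2))
"
```

```text
t 7.25 tcp stand mm [30.4 51.2 59.5] force [-0.  -0.5 -0.1] open 0.0369
tool axes in stand (cols)
 [[-1.     0.006  0.   ]
 [-0.     0.002 -1.   ]
 [-0.006 -1.    -0.002]]
```

View pics/scene7.png

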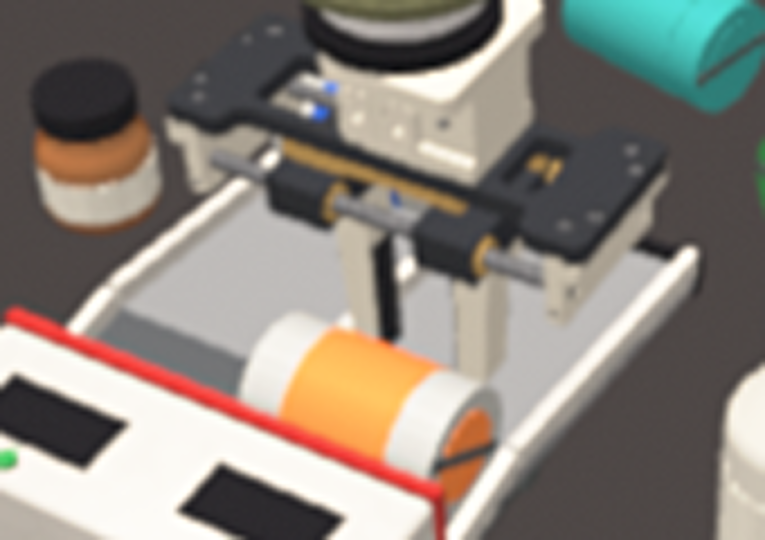

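The drum is past the crest, now at about (370,390) by the plate. I'll nudge gently to make sure it is home and square.

>>> carry_out --increments '[{"linear":[-0.002,0.001,0],"yaw":0},{"linear":[-0.004,0.002,0],"yaw":0},{"linear":[-0.006,0.002,0],"yaw":0},{"linear":[-0.007,0.002,0],"yaw":0},{"linear":[-0.008,0.002,0],"yaw":0}]'

```text
t: 7.92
tool_pos: [0.6031, -0.0092, 0.0573]
orientation: [-0.234, 2.106, -2.1]
force: [-13.2, -2.9, 9.2]
opening: 0.037
```

```bash
python3 -c "
from h import *
stat()"
```

```text
t 7.92 tcp stand mm [36.4 51.3 57.3] force [-13.2  -2.9   9.2] open 0.037
tool axes in stand (cols)
 [[-1.     0.002  0.   ]
 [-0.     0.003 -1.   ]
 [-0.002 -1.    -0.003]]
```

Firm stop at 13 N with TCP x = 36.4 mm (37.5 expected), so it is home. Backing off, then up.

>>> carry_out --increments '[{"linear":[0.004,0,0],"yaw":0},{"linear":[0.01,0,0],"yaw":0},{"linear":[0.02,-0.002,0],"yaw":0},{"linear":[0.03,-0.004,0],"yaw":0},{"linear":[0.03,-0.02,0],"yaw":0}]'

```text
t: 8.55
tool_pos: [0.5719, -0.0159, 0.0767]
orientation: [-0.237, 2.108, -2.101]
force: [0.4, 0.2, 1.1]
opening: 0.037
```

>>> carry_out --increments '[{"linear":[0,-0.04,0],"yaw":0},{"linear":[0,-0.08,0],"yaw":0},{"linear":[0,-0.12,0],"yaw":0},{"linear":[0,-0.16,0],"yaw":0},{"linear":[0,-0.18,0],"yaw":0}]'

```text
t: 9.18
tool_pos: [0.5735, -0.0166, 0.2608]
orientation: [-0.231, 2.104, -2.1]
force: [0.3, 0.4, 0.5]
opening: 0.0371
```

>>> carry_out --increments '[{"linear":[0.05,0,0],"yaw":0},{"linear":[0.1,0,0],"yaw":0},{"linear":[0.15,0,0],"yaw":0},{"linear":[0.18,0,0],"yaw":0},{"linear":[0.18,0,0],"yaw":0}]'

```text
t: 9.8
tool_pos: [0.3968, -0.0566, 0.2602]
orientation: [-0.229, 2.104, -2.101]
force: [1.5, 0.3, 0.4]
opening: 0.0371
```

```bash
python3 -c "
from h import *
import cv2
stat()
im=robot.read_camera('scene')[130:295,130:330]; cv2.imwrite('pics/scene8.png',cv2.resize(im,None,fx=3.6,fy=3.6,interpolation=2))
im=robot.read_camera('top')[115:270,255:395]; cv2.imwrite('pics/top8.png',cv2.resize(im,None,fx=3.87,fy=3.87,interpolation=2))
a=np.array([[75,52,57],[75,97,57],[75,7,57],[45,52,57],[75,52,87]])/1e3
print((proj('top',S2W(P,a))-[255,115])*3.87); print((proj('scene',S2W(P,a))-[130,130])*3.6)
"
```

```text
t 9.8 tcp stand mm [-175.3   50.6  260.2] force [1.5 0.3 0.4] open 0.0371
tool axes in stand (cols)
 [[-1.     0.005 -0.002]
 [ 0.002  0.001 -1.   ]
 [-0.005 -1.    -0.001]]
[[165.43354441 247.42586784]
 [ 96.02489164 261.92367286]
 [234.49047028 233.04683038]
 [175.86504917 292.50112411]
 [167.57418426 234.82608555]]
[[404.62137016 332.22153992]
 [479.70862604 362.95413257]
 [332.2668735  302.63227597]
 [436.08980626 296.33372029]
 [400.20073839 290.03525651]]
```

View pics/scene8.png

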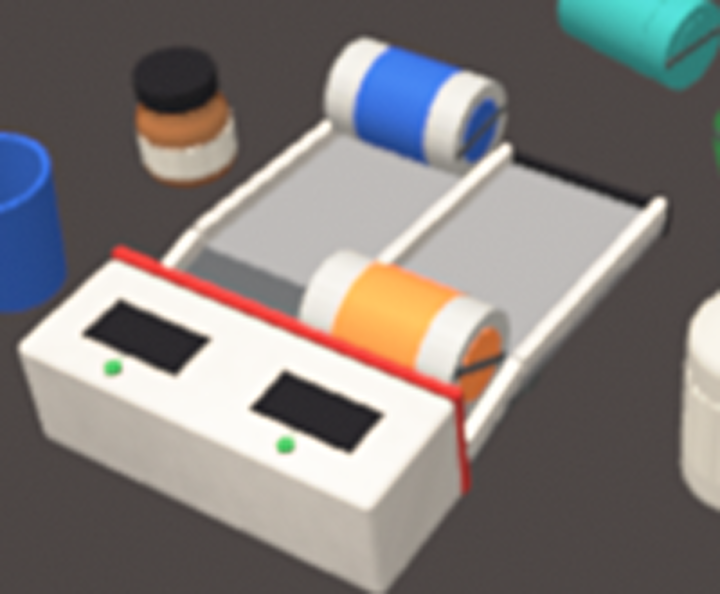

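View pics/top8.png

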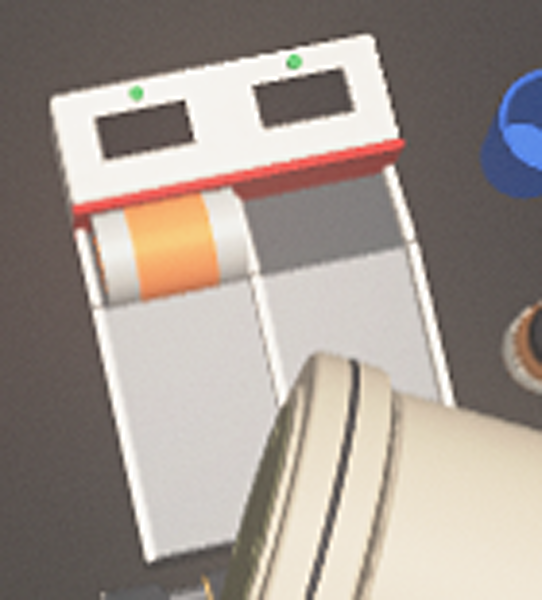

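Top view shows the drum flush against the stop (band centre at (174,247)). In the scene view its end cap is at (482,365), against (480,363) predicted for home. Blue, jar and cup are unmoved. Handing in.

```bash
python3 -c "
from plant import robot
print(robot.close_job())"
```

```text
the job is handed in; nothing more can be done
None
```

The orange drum is home against the red stop plate, and the job is handed in at about 10 s of the 48 s allowed; no verdict is reported. I pushed it up the +y lane with both half-open fingers square behind it, at about 0.05 m/s and roughly 3 N. After it went over the crest I nudged it home, then retreated up and back.

**Last checks**
- **Home position:** the last nudge met a firm stop, with a sideways push of about 13 N, at TCP x = 36.4 mm in the stand frame. I expected 37.5 mm, so it agrees within calibration.
- **Pictures:** in the scene view the end cap was within about 1 px of where I predicted it for home. The top view showed the drum flush and square against the plate.
- **One disagreement:** in the top view the drum's middle sat about 2 px (roughly 4–5 mm) towards the centre rail from my prediction. It lies between the rails, which leave 4 mm of play each side, so it should be inside the 10 mm tolerance.
- **Other objects:** the blue drum, jar and cup looked unmoved in the final views. I did not check the whole bottle at the end, but the gripper's planned path stayed about 48 mm clear of it.
- **Arm:** it finished clear, above and behind the stand.
- **Refused call:** one early move was refused because I left out the yaw value; nothing moved, and I sent it again.

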